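# Clip a specimen carrier into the microscope loading fixture and take a picture

## Robot

A 6-joint arm with a two-finger parallel gripper is mounted at the origin on the work surface. World frame = base frame: x ahead of the robot, y to its left, z up, the work surface at z = 0. Lengths are in m, angles in degrees, forces in N, time in s.
With the tool pointing down it reaches from about 0.35 to 0.875 m from the base axis. Payload 4.2 kg.
Tool frame: the origin (TCP) lies on the centre line of the jaws, within the pads' length; the fingertips stand 22 mm ahead of it and the grasp point (between the pads) lies 3 mm ahead of it; z points along the fingers, y is the line along which they close (so a half turn about z gives the same grasp; the last joint's range is limited). The gripper opens to 85 mm and grips with 20 to 120 N. Pads are 22 mm wide; open, the fingers measure 114 mm over their backs; the gripper's body (76 mm by 85 mm) begins 54 mm behind the grasp point. The pads swing forward as they close: fully open they stand 13 mm farther back than shut.
Start: joints at [-52.391, 22.042, 0.453, 0, -68.411, -14.817], TCP at [0.242, -0.576, 0.225] pointing down, gripper open.
Joint ranges: [-179.83, 179.83], [-69.29, 118.12], [-61.27, 80.66], [-181.25, 117.63], [-171.15, -9.14], [-177.46, 177.46]. Speed limits (degrees/s): [159.86, 159.86, 180, 180, 180, 180].

## Interface

Orientations are given as [roll, pitch, yaw] about the fixed x, y, z axes, in that order (R = Rz(yaw) Ry(pitch) Rx(roll)).
In Python, from cell import arm gives the robot as it stands. The module is installed in compiled form; this text tells all that it offers.
- The arm moves only by the shell command python3 -m crank 'ROWS' [OPENING] [FORCE]. ROWS is JSON, one flat list of numbers, 4 for each row, row after row: the shift along the world's x, y, z scaled (see below), then the turn about the world's z scaled (see below). A call has 1 to 5 rows; each row is the pose to reach, as a shift and turn from the pose commanded when the call began, turning the shorter way round; what a row does not reach only later rows make up. The controller multiplies each number of a shift by 300 mm and each number of a turn by pi rad. A row lasts 1/8 s, in which the tool goes at most 62.5 mm and 10.7 degrees, less where a joint would pass 70% of its speed; a pose out of reach is approached as far as the arm can. A call with a number of a shift or a turn outside -1 to 1 is refused whole. A call with a gripper value outside its range is refused whole. OPENING is the closure, from -1 (fully open) to 1 (shut), set as the call begins (- or left out, the last holds). The fingers move at their own pace and stop on an object; FORCE is the grip in N (left out, the last holds). Time passes only in rows, so rows that repeat a pose let the fingers close. It gives the time, the measured TCP pose, the force, the opening and the grip force at its end, in the units of the state.
- arm.read_state(): the state, without advancing time (a new reading comes with each control period).
- arm.grab_frame(name): name is "scene" or "side" or "wrist"; returns a dict with "img" (400x640x3 uint8, red, green, blue), "fovy" (degrees; the focal length in pixels is half the picture's height over the tangent of half this angle, whatever the lens; pixels are square), "cx", "cy" (the principal point, pixels), "extrinsics" (4x4, takes a point from camera to world coordinates). Camera axes: x right, y down, z forward; pixel columns grow to the right and rows downward; lengths in m; the calibration is good to about 2 mm. The wrist camera is an equidistant fisheye: a pixel r from the principal point sees the ray r / f radians off the axis. A picture is of the moment at which its call begins. There is no depth.
- arm.finish_job(): hands the job in; it is judged then, once.
Trained networks look in the newest picture that a camera, given by its name, has taken for a name from the list of things; names that differ only in an ending like _2 or _b are one class to them, and where a whole thing is asked for, a point or a joint stands for the part that bears it (a point fixed in the world has none). Each returns a list of dicts, best first, with "score" (0 to 1); they miss things now and then, are a little off and sometimes report something else, mostly with a low value. They report only what shows in the picture. A call takes as long as a camera call. They do not tell look-alikes from the thing itself.
- arm.trace(camera, target): "mask" (400x640 bool, what is visible of it) and "rect" ([left, top, right, bottom] in pixels, round what is visible of it).
The state is a dict: "t": time; "joint_pos": joint angles; "qvel": joint speeds; "tau": joint torques, N m; "tcp_pos": TCP position; "tcp_rot": TCP orientation; "ft_force": force on the tool from outside, world axes, zero at the start; "torque": the same for the moment, N m; "width": finger opening in m; "finger_force": force on a finger pad.
Only numpy, scipy, OpenCV 4.12 (cv2) and the standard library are available. Lean on these libraries where they do the work, as an engineer would, in place of code of your own. Each camera call takes 0.05 s, during which the arm holds its last target. There are 200 camera calls.

## Task

Swing the red lever away until it stays and holds the yellow clip jaw open, slide the blue specimen carrier in between the rails until it is fully home against the stop, pushing it gently, and pull the lever back so that the jaw springs shut on the carrier. Then press the yellow lamp key fully and let it go, and after it the green capture key, one at a time. Leave the red key and the other things on the bench alone.

Things in the scene. Friction and masses are not known exactly. Their poses are not given: they have to be found in the camera images.
- fixture: fixed aluminium bed, x -130 to +105 mm, 140 mm wide (y), top 12 mm above this origin (on the bench). x: sliding direction, open end to stop. 8 mm high side rails: a 52 mm wide lane from x = 22 mm to the stop, flaring out to an 89 mm mouth at x = -20 mm. Behind the stop, two 62 mm high cheeks (x 64 to 106 mm, 80 mm over their outer faces) carry jaw and lever.
- stop_face (a point): middle of the stop's face at the level of the bed top; the stop is a 10 mm high dark bar across the lane. Axes as the fixture's. The carrier is home when its nose rests against this face.
- jaw (a joint): opening of the sprung yellow clip jaw (rad), hinged 24 mm beyond the stop face, 26 mm above the bed; linked to the lever, closed by its spring. 0 shut (2 mm gap over the bed: the carrier cannot pass or force it), about 0.22 clamped on the carrier, about 0.39 held open by the lever (16 mm gap).
- jaw_pad (a point): black rubber roller, 10 mm thick and 40 mm long across, at the tip of the jaw; it comes down on the carrier about 10 mm in front of the stop. The point is its centre.
- lever (a joint): angle (rad) of the over-centre lever with the red crossbar: 0 jaw shut, leaning 0.35 rad towards the open end. Pushed along fixture +x (up to 4 N at the bar) it opens the jaw, passes its centre at 1.03 and then stays at its end stop, 1.31. Pulled back (2 N) past the centre, the jaw's spring throws it back, to about 0.35 with the carrier under the jaw.
- lever_bar (a point): centre of the red crossbar (12 mm thick, 60 mm long across the fixture) at the lever's top, 55 mm from the lever's pivot; the pivot lies in the fixture's frame at x = 88 mm, 64 mm above the bench. The bar is about 116 mm above the bench when shut and 96 mm when open.
- carrier: specimen carrier to be loaded: dark blue metal block 75 mm (x) by 50 mm (y), 10 mm thick, 0.12 kg, with a slippery finish and a shiny disc flush in its top; lies on the fixture's bed short of the jaw. Origin: centre of its underside; x towards its nose, the end nearer the jaw.
- carrier_nose (a point): middle of the lower edge of the carrier's nose (+x end)
- carrier_rear (a point): middle of the lower edge of the carrier's rear end (-x end), the one to push
- control_box: white control box fixed to the bench, 100 mm (x) by 170 mm (y), 50 mm high; three round keys stand in a row on its top, in any order, 50 mm apart. Origin: centre of its underside.
- key_yellow (a joint): travel of the yellow key (m), lamp key: 0 up, 0.006 fully down at 5 N; it springs back
- key_yellow_top (a point): centre of the top of the yellow key, 26 mm across, standing 6 mm proud of a round black housing 42 mm across; its top is 68 mm above the bench
- key_green (a joint): travel of the green key (m), capture key: 0 up, 0.006 fully down at 5 N; it springs back
- key_green_top (a point): centre of the top of the green key, 26 mm across, standing 6 mm proud of a round black housing 42 mm across; its top is 68 mm above the bench
- key_red (a joint): travel of the red key (m), stop key, to be left alone: 0 up, 0.006 fully down at 5 N; it springs back
- key_red_top (a point): centre of the top of the red key, 26 mm across, standing 6 mm proud of a round black housing 42 mm across; its top is 68 mm above the bench
- petri_dish: bystander: clear round dish, 62 mm across, 15 mm high; origin at the centre of its underside
- tweezers: bystander: steel tweezers, lying flat, 145 mm long, 6 mm high; origin at the centre of its underside
- mouse: bystander: black computer mouse, 100 x 58 x 32 mm; origin at the centre of its underside
- spare_carrier: bystander: empty bare-metal carrier 75 x 50 x 10 mm with a dark disc, not the one to load; origin at the centre of its underside
- solvent_bottle: bystander: white closed bottle with a blue label, 60 mm across, 150 mm high; origin at the centre of its underside
- wafer_box: bystander: blue box with a clear top, 112 x 112 x 42 mm; origin at the centre of its underside
- lens_jar: bystander: small amber jar, 50 mm across, 60 mm high; origin at the centre of its underside
Mind the look-alikes: they are no part of the job. Leave any brown look-alike of the carrier alone.

How it is judged (in metres and radians):
On the way, in this order (a step that is already met when the one before it is completed fails the run):
1. the lever has passed its centre and holds the jaw open (value of joint lever above 1.08 rad and value of joint jaw above 0.35 rad), for 0.2 s.
2. the jaw has closed on the carrier, which is home against the stop (x of carrier_nose in the frame of stop_face above -0.0025 m and y of carrier_nose in the frame of stop_face between -0.005 and 0.005 m and angle between the x axis of carrier and the x axis of fixture, either way round below 0.06 rad and angle between carrier's own z axis and vertical below 0.05 rad and z of carrier_nose in the frame of stop_face below 0.004 m and value of joint jaw between 0.12 and 0.29 rad and contact force between jaw and carrier above 3 N), for 0.2 s.
3. the yellow key is pressed (value of joint key_yellow above 0.0045 m).
4. the yellow key is up again and the green key is pressed (value of joint key_green above 0.0045 m and value of joint key_yellow below 0.001 m).
At the end, for the whole second after the job is handed in: Carrier flat, at rest, nose within 2.5 mm of the stop, within 5 mm of the lane's middle, square within 0.06 rad; jaw shut on it (0.12 to 0.29 rad, over 3 N); lever below 0.55 rad; yellow and green keys up again, pressed in that order (all of step 2 and linear speed of carrier below 0.01 m/s and value of joint each of key_yellow, key_green below 0.001 m and value of joint lever below 0.55 rad); the robot touches nothing.
It fails at once if the red key is pressed (value of joint key_red above 0.002 m).
It fails at once if two keys are down at once (value of joint each of key_yellow, key_green above 0.003 m).
It fails at once if a lamp or capture key is pressed before the jaw has closed on the carrier (value of joint any of key_yellow, key_green above 0.003 m and not (x of carrier_nose in the frame of stop_face above -0.0025 m and y of carrier_nose in the frame of stop_face between -0.005 and 0.005 m and angle between the x axis of carrier and the x axis of fixture, either way round below 0.06 rad and angle between carrier's own z axis and vertical below 0.05 rad and z of carrier_nose in the frame of stop_face below 0.004 m and value of joint jaw between 0.12 and 0.29 rad and contact force between jaw and carrier above 3 N)).
It fails at once if the carrier is pushed with more than 40 N (contact force between carrier and the fingers above 40 N).
It fails at once if another thing on the bench is moved by more than 20 mm (distance of any of petri_dish, tweezers, mouse, spare_carrier, solvent_bottle, wafer_box, lens_jar from where it was at the start of the episode above 0.02 m).
It also fails if it takes over 58 s, if anything falls off the work surface, if the arm or the gripper's body presses on something with over 40 N, if the wrist force passes 120 N, or if a joint passes its speed limit or range.

## Working session

There is one attempt and no reset: what is moved stays moved. The work goes in short steps, Python scripts to look and compute and a shell command to move; the robot and the scene stay as the last step left them, time stands still between calls to the robot, and variables do not carry over. Pictures are saved under pics/ and viewed, at most 10 in all, crops included, and the job is handed in when it is done.

```bash
mkdir -p pics
cat > h.py <<'E'
import numpy as np, cv2
from cell import arm
def ray(fr,u,v,fish=False):
    f=200/np.tan(np.radians(fr["fovy"])/2); x=(u-fr["cx"])/f; y=(v-fr["cy"])/f
    if fish:
        r=np.hypot(x,y); s=np.sin(r)/max(r,1e-9); d=np.array([x*s,y*s,np.cos(r)])
    else: d=np.array([x,y,1.])
    E=np.array(fr["extrinsics"]); return E[:3,3],E[:3,:3]@d
def at(fr,u,v,z,fish=False):
    o,d=ray(fr,u,v,fish); return o+d*(z-o[2])/d[2]
def proj(fr,P):
    f=200/np.tan(np.radians(fr["fovy"])/2); E=np.array(fr["extrinsics"]); c=E[:3,:3].T@(np.array(P)-E[:3,3])
    return fr["cx"]+f*c[0]/c[2], fr["cy"]+f*c[1]/c[2]
def save(n,im): cv2.imwrite("pics/"+n,np.ascontiguousarray(im[...,::-1]))
E
python3 - <<'E'
from h import *
for c in("scene","side"):
    fr=arm.grab_frame(c); save(c+"0.png",fr["img"]); print(c,np.round(fr["extrinsics"],3).tolist(),fr["fovy"])
    for t in("carrier","fixture","lever_bar","jaw_pad","control_box","key_yellow_top","key_green_top","key_red_top"):
        for r in arm.trace(c,t)[:3]:
            m=np.argwhere(r["mask"]); print(t,round(r["score"],2),np.round(r["rect"]),m.mean(0)[::-1].round(1) if len(m) else None)
s=arm.read_state(); print(s)
E
```

```text
scene [[0.493, 0.75, -0.441, 0.996], [0.87, -0.424, 0.253, -0.205], [0.002, -0.509, -0.861, 0.938], [0.0, 0.0, 0.0, 1.0]] 53.673446304655414
carrier 0.79 [264. 190. 300. 214.] [283.5 202.9]
carrier 0.55 [322. 162. 349. 188.] [334.4 175.4]
carrier 0.17 [431. 130. 461. 175.] [449. 153.]
lever_bar 0.71 [349. 187. 373. 215.] [361.9 201.2]
control_box 0.68 [153. 250. 168. 265.] [160.9 255.6]
control_box 0.65 [319. 162. 347. 187.] [334.1 175.2]
control_box 0.61 [147. 228. 225. 286.] [186.5 259.2]
key_yellow_top 0.61 [199. 240. 209. 251.] [203.7 246.1]
key_yellow_top 0.28 [345. 112. 384. 117.] [363.5 116.7]
key_green_top 0.67 [177. 243. 185. 257.] [182.2 250.5]
key_green_top 0.41 [346. 114. 383. 118.] [365.6 116.7]
key_red_top 0.48 [156. 249. 168. 263.] [160.6 255.6]
side [[-0.941, -0.263, 0.213, 0.366], [-0.338, 0.7, -0.629, 0.644], [0.017, -0.664, -0.747, 0.785], [0.0, 0.0, 0.0, 1.0]] 57.088619043770045
carrier 0.91 [321. 242. 352. 266.] [338.3 251.7]
carrier 0.9 [338. 202. 371. 218.] [355.  208.8]
carrier 0.64 [364. 136. 367. 142.] [363.8 138.8]
fixture 0.69 [268. 199. 371. 291.] [316.3 
[... 456 characters left out ...]
7. 118. 383. 129.] [379.7 122.9]
{'t': 0.9, 'joint_pos': array([-5.23917640e+01,  2.20399035e+01,  4.53104510e-01, -4.74436696e-04,
       -6.84108575e+01, -1.48151084e+01]), 'qvel': array([ 0.02041572,  0.02230958, -0.0124998 ,  0.02515229, -0.03421168,
        0.13996392]), 'tau': array([ 1.30899434e-04, -3.92076123e+01,  1.88616335e+01,  4.19046208e+00,
       -3.12731345e-04, -2.00168415e-05]), 'tcp_pos': array([ 0.24213103, -0.57617225,  0.22503285]), 'tcp_rot': array([-1.79997847e+02,  1.02574256e-03, -1.57207047e+02]), 'ft_force': array([-0.08255723, -0.11522101, -0.01538041]), 'torque': array([ 0.02908252,  0.00670371, -0.03362334]), 'finger_force': 0.0, 'width': 0.08569615039744369}
```

Run:
```python
from h import *
a=cv2.imread("pics/scene0.png"); b=cv2.imread("pics/side0.png")
cv2.imwrite("pics/s1.png",cv2.resize(a[90:300,130:470],None,fx=2.35,fy=2.35,interpolation=cv2.INTER_CUBIC))
cv2.imwrite("pics/s2.png",cv2.resize(b[90:310,230:450],None,fx=2.7,fy=2.7,interpolation=cv2.INTER_CUBIC))
```

```text
(no output)
```

View pics/s1.png

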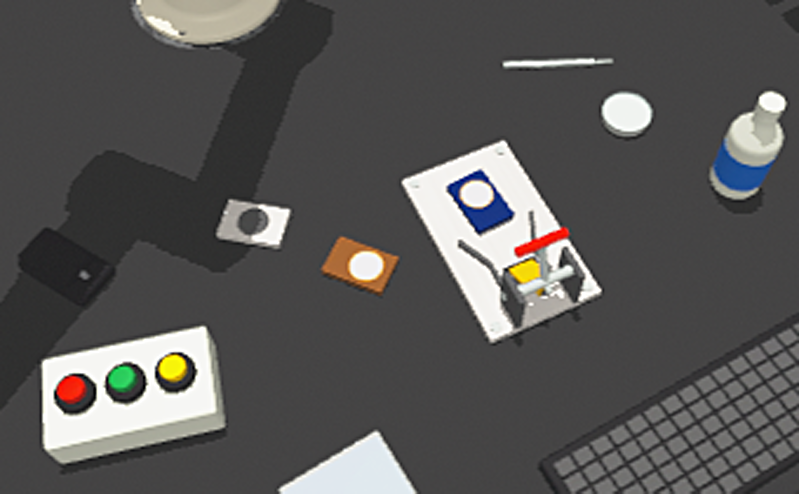

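View pics/s2.png

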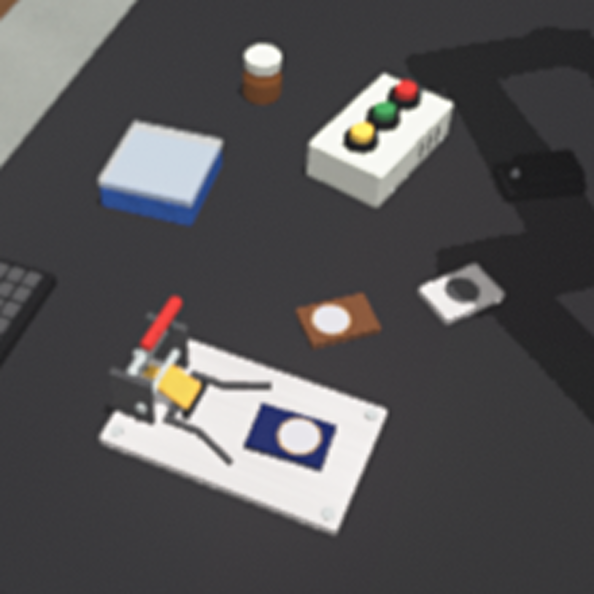

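The carrier to load is the blue one on the bed: scene (334,175), side (338,252). The brown look-alike is at scene (283,203), side (355,209), and the spare bare-metal one is at scene (238,185). Neither of those is blue or on the bed. Key order is red (161,256), green (182,250), yellow (204,246).

```bash
cat > m.py <<'E'
from h import *
im={c:cv2.imread(f"pics/{c}0.png") for c in("scene","side")}
fr={c:arm.grab_frame(c) for c in im}
def cor(c,pts,z): return np.array([at(fr[c],u,v,z)[:2] for u,v in pts])
S=lambda p:(p[0]/2.35+130-.3,p[1]/2.35+90-.3); D=lambda p:(p[0]/2.7+230-.3,p[1]/2.7+90-.3)
# open-end L/R ... corners in order
b1=cor("scene",[S(p) for p in[(403,181),(505,141),(602,290),(493,338)]],.012)
b2=cor("side",[D(p) for p in[(387,410),(336,528),(101,437),(190,338)]],.012)
for b in(b1,b2):
    a=(b[2]+b[3]-b[0]-b[1])/2; w=b[1]-b[0]
    print("bed",b.round(3).tolist(),"mid",b.mean(0).round(4),"len",np.linalg.norm(a).round(3),"wid",np.linalg.norm(w).round(3),"yaw",np.degrees(np.arctan2(a[1],a[0])).round(1))
for c,roi in(("scene",(300,150,385,225)),("side",(310,225,360,275))):
    hsv=cv2.cvtColor(fr[c]["img"],cv2.COLOR_RGB2HSV); m=((abs(hsv[...,0].astype(int)-115)<15)&(hsv[...,1]>120)&(hsv[...,2]>40)).astype(np.uint8)
    k=np.zeros_like(m);k[roi[1]:roi[3],roi[0]:roi[2]]=1;m*=k
    pts=np.argwhere(m)[:,::-1]; w=cor(c,pts,.022).astype(np.float32)
    r=cv2.minAreaRect(w*1000); print("carrier",c,len(pts),r)
    for name,h0,h1,z in(("yellow",20,35,.068),("green",45,85,.068),("red",172,188,.068),("redbar",172,188,.116)):
        hh=hsv[...,0].astype(int); hh=np.where(hh<10,hh+180,hh)
        mm=((hh>=h0)&(hh<=h1)&(hsv[...,1]>150)&(hsv[...,2]>80)).astype(np.uint8)
        n,l,st,ce=cv2.connectedComponentsWithStats(mm)
        for i in range(1,n):
            if st[i,4]>12: print(c,name,st[i].tolist(),ce[i].round(1),at(fr[c],*ce[i],z).round(4))
E
python3 m.py
```

```text
bed [[0.426, 0.076], [0.435, 0.214], [0.666, 0.2], [0.656, 0.062]] mid [0.5459 0.138 ] len 0.231 wid 0.139 yaw -3.5
bed [[0.42, 0.078], [0.43, 0.215], [0.661, 0.201], [0.629, 0.062]] mid [0.5352 0.1389] len 0.221 wid 0.137 yaw -4.0
carrier scene 245 ((500.8136901855469, 137.99436950683594), (49.105079650878906, 75.09674072265625), 89.14586639404297)
scene yellow [346, 200, 14, 10, 95] [353.2 204.9] [0.6265 0.1171 0.068 ]
scene yellow [197, 241, 13, 12, 115] [203.2 246.3] [ 0.5463 -0.2518  0.068 ]
scene green [176, 246, 12, 11, 105] [181.6 250.8] [ 0.5321 -0.3003  0.068 ]
scene red [349, 187, 23, 12, 98] [360.1 192.7] [0.6049 0.1516 0.068 ]
scene red [154, 250, 13, 12, 118] [160.  255.4] [ 0.5181 -0.348   0.068 ]
scene redbar [349, 187, 23, 12, 98] [360.1 192.7] [0.6265 0.1319 0.116 ]
scene redbar [154, 250, 13, 12, 118] [160.  255.4] [ 0.5444 -0.3402  0.116 ]
carrier side 225 ((495.801025390625, 144.3428955078125), (69.57756805419922, 46.78337478637695), 0.538733184337616)
side yellow [359, 135, 10, 8, 33] [363.9 139.5] [ 0.5398 -0.2432  0.068 ]
side yellow [289, 226, 15, 15, 125] [296.2 233.2] [0.5971 0.1604 0.068 ]
side red [376, 120, 9, 7, 46] [380.  123.1] [ 0.5135 -0.3424  0.068 ]
side red [282, 200, 15, 19, 108] [289.5 209. ] [0.6426 0.0953 0.068 ]
side redbar [376, 120, 9, 7, 46] [380.  123.1] [ 0.5036 -0.2763  0.116 ]
side redbar [282, 200, 15, 19, 108] [289.5 209. ] [0.6241 0.132  0.116 ]
```

```bash
python3 -m crank '[0.07,0.16,0.06,-0.01, 0.14,0.32,0.06,-0.02, 0.21,0.48,0.06,-0.03, 0.28,0.64,0.06,-0.04, 0.35,0.79,0.06,-0.05]' 1; python3 -m crank '[0.07,0.16,0.06,-0.01, 0.14,0.32,0.06,-0.02, 0.21,0.48,0.06,-0.03, 0.28,0.64,0.06,-0.04, 0.35,0.79,0.06,-0.05]'; python3 -m crank '[0.07,0.16,0.06,-0.01, 0.14,0.32,0.06,-0.02, 0.21,0.48,0.06,-0.03, 0.28,0.64,0.06,-0.04, 0.36,0.79,0.06,-0.046]'
python3 - <<'E'
from h import *
fr=arm.grab_frame("wrist"); save("w0.png",fr["img"]); print(np.round(fr["extrinsics"],4).tolist(),fr["fovy"],fr["cx"],fr["cy"]); s=arm.read_state(); print(s["t"],s["tcp_pos"],s["tcp_rot"],s["width"])
E
```

```text
t: 1.62
tcp_pos: [0.3476, -0.3376, 0.2433]
tcp_rot: [-180.0, 0.0, -166.3]
ft_force: [0.4, -0.6, -0.1]
width: 0.0003
finger_force: 0.0
t: 2.25
tcp_pos: [0.4526, -0.1004, 0.2615]
tcp_rot: [-180.0, 0.1, -175.2]
ft_force: [0.8, -0.4, -0.2]
width: -0.0002
finger_force: 0.0
t: 2.88
tcp_pos: [0.5605, 0.1366, 0.2793]
tcp_rot: [180.0, 0.0, 176.5]
ft_force: [0.2, -1.0, -0.0]
width: 0.0
finger_force: 0.0
[[0.0616, 0.9522, 0.2991, 0.4843], [0.9981, -0.0591, -0.0174, 0.1409], [0.0011, 0.2997, -0.954, 0.4283], [0.0, 0.0, 0.0, 1.0]] 65.70646984690485 324.8559455773157 202.08486483101305
2.925 [0.56349033 0.14099051 0.2781433 ] [1.79919607e+02 1.34791685e-01 1.76667122e+02] 0.0004536007786809623
```

View pics/w0.png

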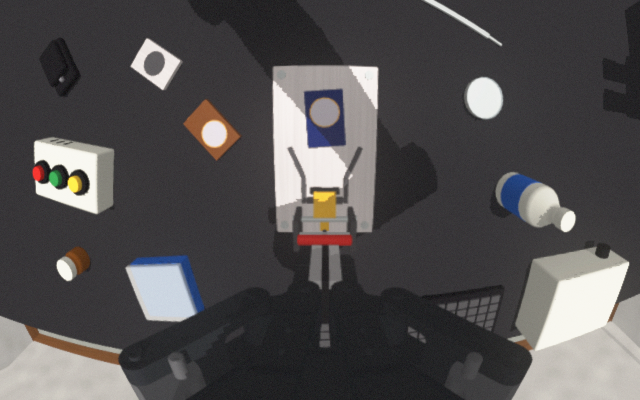

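```bash
cat > w.py <<'E'
from h import *
fr=arm.grab_frame("wrist"); save("w1.png",fr["img"])
s=arm.read_state(); print(s["t"],s["tcp_pos"].round(4),s["tcp_rot"].round(2))
im=fr["img"]; cv2.imwrite("pics/w1c.png",cv2.resize(im[55:260,250:400,::-1],None,fx=2.9,fy=2.9,interpolation=cv2.INTER_CUBIC))
hsv=cv2.cvtColor(im,cv2.COLOR_RGB2HSV);h=hsv[...,0].astype(int);h=np.where(h<10,h+180,h)
def comp(h0,h1,roi,smin,vmin):
    m=((h>=h0)&(h<=h1)&(hsv[...,1]>smin)&(hsv[...,2]>vmin)).astype(np.uint8); k=np.zeros_like(m);k[roi[1]:roi[3],roi[0]:roi[2]]=1
    return np.argwhere(m*k)[:,::-1]
b=comp(105,130,(270,65,380,235),110,40)
w=np.array([at(fr,u,v,.022,True)[:2] for u,v in b],np.float32)*1000
print("carrier",len(b),cv2.minAreaRect(w))
r=comp(172,188,(285,200,370,260),150,80); print("bar",[at(fr,*r.mean(0),z,True).round(4) for z in(.116,.096)])
for p in[(273,67),(378,67),(373,232),(277,232)]: print("bed",p,at(fr,*p,.012,True).round(4))
for n,h0,h1 in(("yellow",20,35),("green",45,90),("red",172,188)):
    q=comp(h0,h1,(30,150,95,200),130,60); print(n,len(q),at(fr,*q.mean(0),.067,True).round(4))
E
python3 w.py
```

```text
2.975 [0.5617 0.1385 0.2778] [-1.8000e+02 -2.0000e-02  1.7672e+02]
carrier 692 ((498.0121154785156, 140.16058349609375), (71.62531280517578, 46.356842041015625), 0.24975937604904175)
bar [array([0.6258, 0.1316, 0.116 ]), array([0.6347, 0.1308, 0.096 ])]
bed (273, 67) [0.4271 0.0808 0.012 ]
bed (378, 67) [0.4351 0.2193 0.012 ]
bed (373, 232) [0.668  0.2059 0.012 ]
bed (277, 232) [0.6596 0.0654 0.012 ]
yellow 202 [ 0.5432 -0.2503  0.067 ]
green 154 [ 0.5294 -0.2983  0.067 ]
red 157 [ 0.5155 -0.3461  0.067 ]
```

View pics/w1c.png

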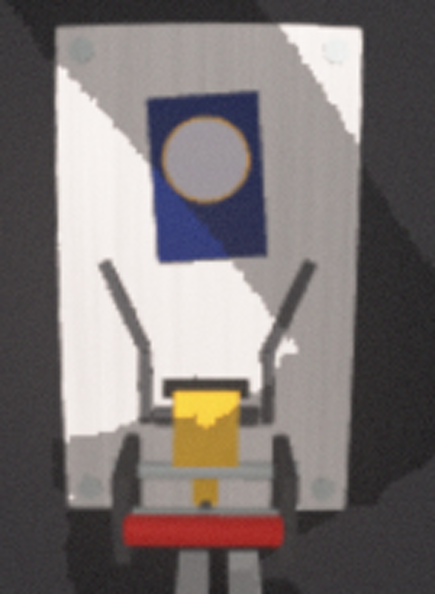

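```bash
python3 -m crank '[0.12,0,-0.1,0, 0.12,0,-0.28,0, 0.12,0,-0.43,0, 0.12,0,-0.5,0, 0.12,0,-0.5,0]'
python3 - <<'E'
from h import *
fr=arm.grab_frame("side"); s=arm.read_state(); print(s["tcp_pos"].round(4),s["tcp_rot"].round(2),s["ft_force"].round(1))
cv2.imwrite("pics/c1.png",cv2.resize(fr["img"][150:300,240:420,::-1],None,fx=3.3,fy=3.3,interpolation=cv2.INTER_CUBIC))
E
```

```text
t: 3.6
tcp_pos: [0.5949, 0.1338, 0.1273]
tcp_rot: [-179.9, -0.2, 176.5]
ft_force: [-0.4, -0.2, 0.1]
width: 0.0002
finger_force: 0.0
[0.5961 0.1343 0.1291] [-1.7996e+02 -3.0000e-02  1.7651e+02] [-0.1 -0.   0.2]
```

View pics/c1.png

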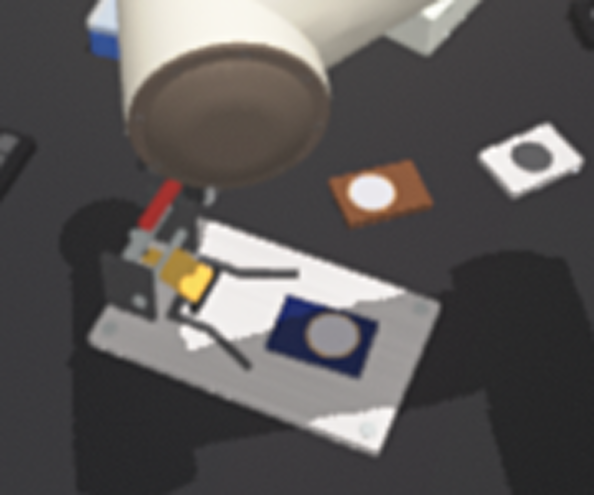

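```bash
python3 -m crank '[0.05,-0.003,0,0, 0.1,-0.006,0,0, 0.15,-0.009,-0.01,0, 0.19,-0.012,-0.02,0, 0.22,-0.013,-0.04,0]'; python3 -m crank '[0.02,-0.001,-0.015,0, 0.04,-0.003,-0.03,0, 0.04,-0.003,-0.03,0]'
python3 - <<'E'
from h import *
fr=arm.grab_frame("scene"); s=arm.read_state(); print(s["tcp_pos"].round(4),s["ft_force"].round(1))
hsv=cv2.cvtColor(fr["img"],cv2.COLOR_RGB2HSV);h=hsv[...,0].astype(int);h=np.where(h<10,h+180,h)
q=np.argwhere(((h>172)&(hsv[...,1]>150)&(hsv[...,2]>80))[150:240,320:420])[:,::-1]+[320,150]
print(len(q),at(fr,*q.mean(0),.096) if len(q) else 0)
E
```

```text
t: 4.28
tcp_pos: [0.663, 0.1309, 0.1171]
tcp_rot: [180.0, 0.0, 176.5]
ft_force: [0.1, 0.4, 0.7]
width: -0.0
finger_force: 0.0
t: 4.65
tcp_pos: [0.674, 0.1299, 0.1072]
tcp_rot: [-180.0, -0.1, 176.5]
ft_force: [-0.4, 0.1, -0.3]
width: 0.0001
finger_force: 0.0
[0.674  0.1299 0.1076] [-0.4 -0.9  0.5]
10 [0.61151999 0.12991113 0.096     ]
```

```bash
python3 -m crank '[-0.02,0,0.15,0, -0.15,0.01,0.3,0, -0.35,0.02,0.35,0, -0.55,0.03,0.35,0, -0.75,0.045,0.35,0]' 0.5; python3 -m crank '[-0.04,0,0,0, -0.04,0,0,0]'
cat > w2.py <<'E'
from h import *
fr=arm.grab_frame("wrist"); im=fr["img"]; s=arm.read_state(); print(s["tcp_pos"].round(4),s["tcp_rot"].round(2),s["width"])
hsv=cv2.cvtColor(im,cv2.COLOR_RGB2HSV)
h=hsv[...,0].astype(int)
c=np.array([[at(fr,u,v,.022,True)[:2] for u,v in np.argwhere((h>105)&(h<130)&(hsv[...,1]>110)&(hsv[...,2]>40))[:,::-1]]],np.float32)[0]
c=c[(abs(c[:,0]-.5)<.1)&(abs(c[:,1]-.14)<.06)]*1000; print(len(c),cv2.minAreaRect(c))
h=np.where(h<10,h+180,h); r=np.array([at(fr,u,v,.096,True)[:2] for u,v in np.argwhere((h>172)&(hsv[...,1]>150)&(hsv[...,2]>80))[:,::-1]])
r=r[abs(r[:,1]-.13)<.06]; print("bar@.096",len(r),r.mean(0).round(4) if len(r) else 0)
import sys; cv2.imwrite(sys.argv[1],im[...,::-1])
E
python3 w2.py pics/w2.png
```

```text
t: 5.32
tcp_pos: [0.4473, 0.1434, 0.2137]
tcp_rot: [179.9, 0.1, 176.5]
ft_force: [0.1, 0.6, 1.5]
width: 0.0213
finger_force: 0.0
t: 5.58
tcp_pos: [0.437, 0.1439, 0.2141]
tcp_rot: [179.9, 0.1, 176.6]
ft_force: [-0.2, -0.2, 0.4]
width: 0.0218
finger_force: 0.0
[0.4379 0.144  0.2138] [1.7994e+02 1.1000e-01 1.7655e+02] 0.021389474054037506
868 ((496.17694091796875, 140.17727661132812), (73.05706787109375, 46.28783416748047), 0.3075878620147705)
bar@.096 0 0
```

View pics/w2.png

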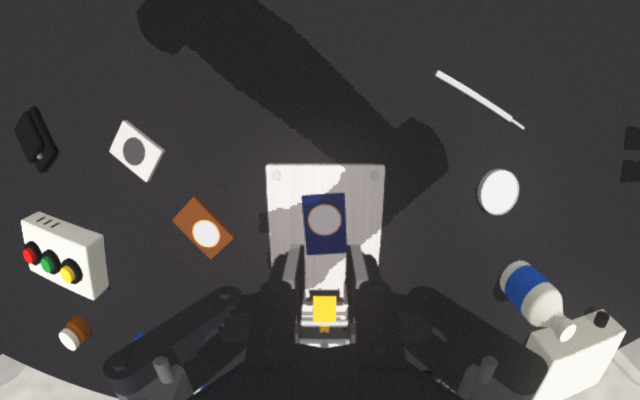

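The wrist view shows the carrier untouched at (325,222). The lever bar is hidden behind the gripper, so I'll check it from the fixed cameras.

```bash
cat > bar.py <<'E'
from h import *
for c in("scene","side"):
    fr=arm.grab_frame(c); hsv=cv2.cvtColor(fr["img"],cv2.COLOR_RGB2HSV);h=hsv[...,0].astype(int);h=np.where(h<10,h+180,h)
    o={"scene":(320,150,420,250),"side":(250,170,330,260)}[c]
    q=np.argwhere(((h>172)&(hsv[...,1]>150)&(hsv[...,2]>80))[o[1]:o[3],o[0]:o[2]])[:,::-1]+o[:2]
    q=q.astype(float)
    if len(q)>9: print(c,len(q),[at(fr,*q.mean(0),z)[:2].round(4) for z in(.096,.116,.119)])
E
python3 bar.py
```

```text
scene 98 [array([0.6175, 0.1402]), array([0.6265, 0.132 ]), array([0.6278, 0.1307])]
side 108 [array([0.6318, 0.1167]), array([0.6241, 0.132 ]), array([0.6229, 0.1343])]
```

The lever is still at shut, so the fingertip slid over the bar. I'll repeat the push about 17 mm lower and read the force on the way.

```bash
python3 -m crank '[0.2,-0.01,0,0, 0.38,-0.02,0,0, 0.5,-0.03,-0.1,0, 0.5,-0.03,-0.25,0, 0.5,-0.03,-0.34,0]' 1;python3 -m crank '[0.06,-0.003,0,0, 0.1,-0.006,0,0, 0.1,-0.006,0,0]'; python3 bar.py
```

```text
t: 6.35
tcp_pos: [0.5875, 0.1333, 0.1069]
tcp_rot: [-179.9, -0.3, 176.4]
ft_force: [-0.0, 0.7, -0.6]
width: -0.0001
finger_force: 0.0
t: 6.72
tcp_pos: [0.6176, 0.1318, 0.1102]
tcp_rot: [-179.9, -0.2, 176.4]
ft_force: [-2.9, -0.3, 1.0]
width: -0.0003
finger_force: 1.7
scene 105 [array([0.6254, 0.1414]), array([0.6342, 0.1331]), array([0.6355, 0.1319])]
side 38 [array([0.6432, 0.1356]), array([0.6352, 0.1503]), array([0.6339, 0.1525])]
```

```bash
python3 -m crank '[0.04,-0.002,0,0, 0.08,-0.005,0,0, 0.11,-0.007,0,0, 0.14,-0.009,-0.005,0, 0.16,-0.01,-0.01,0]'; python3 -m crank '[0.02,-0.001,-0.01,0, 0.04,-0.002,-0.02,0, 0.04,-0.002,-0.02,0]'; python3 bar.py
```

```text
t: 7.45
tcp_pos: [0.6666, 0.1301, 0.1079]
tcp_rot: [180.0, 0.1, 176.5]
ft_force: [0.5, -0.1, 0.1]
width: 0.0004
finger_force: 0.2
t: 7.82
tcp_pos: [0.6775, 0.1291, 0.1015]
tcp_rot: [-180.0, -0.0, 176.5]
ft_force: [-0.6, -0.5, -0.1]
width: 0.0001
finger_force: 0.0
scene 111 [array([0.6904, 0.1273]), array([0.6977, 0.1194]), array([0.6988, 0.1182])]
side 55 [array([0.6893, 0.1462]), array([0.6799, 0.1606]), array([0.6785, 0.1628])]
```

```bash
python3 -m crank '[-0.03,0,0.1,0, -0.15,0.01,0.3,0, -0.35,0.02,0.36,0, -0.55,0.03,0.36,0, -0.75,0.045,0.36,0]' 0.5; python3 -m crank '[-0.06,0.006,0,0, -0.06,0.006,-0.2,0, -0.06,0.006,-0.36,0, -0.06,0.006,-0.5,0, -0.06,0.006,-0.54,0]'; python3 bar.py
python3 - <<'E'
from h import *
s=arm.read_state(); print(s["tcp_pos"],s["ft_force"])
E
```

```text
t: 8.55
tcp_pos: [0.4513, 0.1425, 0.2108]
tcp_rot: [179.9, 0.1, 176.5]
ft_force: [-0.5, 2.3, 1.2]
width: 0.0215
finger_force: 0.0
t: 9.18
tcp_pos: [0.4342, 0.1437, 0.0461]
tcp_rot: [-179.8, -0.2, 176.5]
ft_force: [0.1, 0.6, 0.9]
width: 0.0213
finger_force: 0.0
scene 111 [array([0.6902, 0.1271]), array([0.6975, 0.1192]), array([0.6986, 0.1181])]
side 105 [array([0.6883, 0.1293]), array([0.679 , 0.1442]), array([0.6776, 0.1464])]
[0.43516501 0.14433066 0.04752046] [ 0.92468382  0.18339496 -0.03845898]
```

```bash
python3 -m crank '[0,0,-0.033,0, 0,0.002,-0.033,0]'; python3 -m crank '[0.03,-0.002,0,0, 0.06,-0.004,0,0, 0.09,-0.005,0,0, 0.12,-0.007,0,0, 0.15,-0.009,0,0]'
cat > w3.py <<'E'
from h import *
import sys
fr=arm.grab_frame("wrist"); cv2.imwrite(sys.argv[1],cv2.resize(fr["img"][100:400,180:480,::-1],None,fx=2,fy=2,interpolation=cv2.INTER_CUBIC)); s=arm.read_state(); print(s["tcp_pos"],s["ft_force"])
E
python3 w3.py pics/p1.png
```

```text
t: 9.52
tcp_pos: [0.4353, 0.1452, 0.0386]
tcp_rot: [180.0, 0.1, 176.5]
ft_force: [-0.4, 0.6, 0.4]
width: 0.0213
finger_force: 0.0
t: 10.15
tcp_pos: [0.4807, 0.1422, 0.0381]
tcp_rot: [180.0, 0.0, 176.5]
ft_force: [-0.2, -0.4, 0.6]
width: 0.0214
finger_force: 0.0
[0.48188668 0.14247803 0.03813234] [1.04854831 0.37039341 0.28409829]
```

View pics/p1.png

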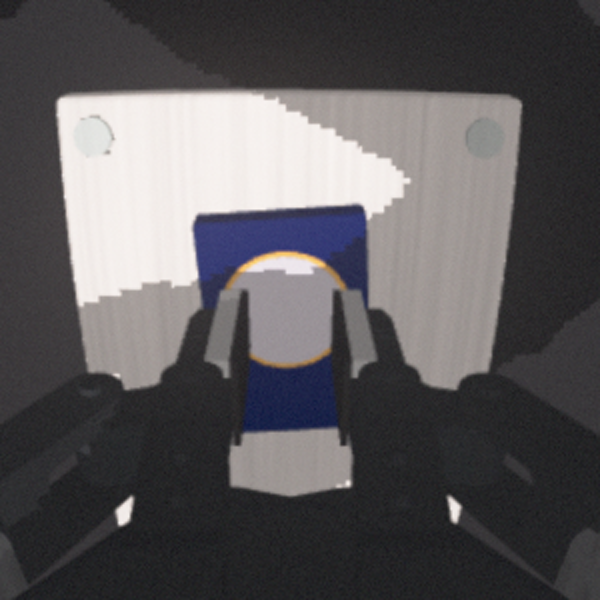

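The fingertips passed over the carrier: the disc shows between them and the carrier has not moved. At this opening the tips sit higher than I assumed. I'll back off and probe lower.

```bash
python3 -m crank '[-0.05,0.003,0.01,0, -0.1,0.006,0.01,0, -0.155,0.009,0.01,0, -0.155,0.009,0,0, -0.155,0.009,-0.01,0]'; python3 -m crank '[0,0,-0.007,0, 0,0,-0.014,0, 0,0,-0.014,0]'
```

```text
t: 10.82
tcp_pos: [0.4337, 0.1454, 0.0352]
tcp_rot: [180.0, 0.0, 176.6]
ft_force: [-0.3, -0.2, -0.0]
width: 0.0212
finger_force: 0.0
t: 11.2
tcp_pos: [0.4336, 0.1448, 0.0306]
tcp_rot: [-180.0, -0.0, 176.5]
ft_force: [0.9, 0.4, 0.2]
width: 0.0211
finger_force: 0.0
```

```bash
python3 -m crank '[0,0,-0.005,0, 0,0,-0.01,0, 0,0,-0.01,0]'; python3 -m crank '[0.03,-0.002,0,0, 0.06,-0.004,0,0, 0.09,-0.005,0,0, 0.11,-0.007,0,0, 0.12,-0.008,0,0]'
cat > w4.py <<'E'
from h import *
fr=arm.grab_frame("scene"); s=arm.read_state(); print(s["tcp_pos"].round(4),s["ft_force"].round(1))
hsv=cv2.cvtColor(fr["img"],cv2.COLOR_RGB2HSV);h=hsv[...,0].astype(int)
q=np.argwhere((abs(h-115)<15)&(hsv[...,1]>120)&(hsv[...,2]>40))[:,::-1]
w=np.array([at(fr,u,v,.022)[:2] for u,v in q],np.float32)*1000
w=w[(abs(w[:,0]-520)<90)&(abs(w[:,1]-140)<50)]; print(len(w),cv2.minAreaRect(w),w.max(0))
E
python3 w4.py
```

```text
t: 11.58
tcp_pos: [0.4334, 0.1449, 0.0278]
tcp_rot: [-180.0, -0.0, 176.5]
ft_force: [0.7, 0.1, 0.2]
width: 0.0212
finger_force: 0.0
t: 12.2
tcp_pos: [0.4699, 0.1425, 0.0278]
tcp_rot: [-180.0, -0.0, 176.5]
ft_force: [-0.7, -0.1, 0.4]
width: 0.0215
finger_force: 0.0
[0.47   0.1425 0.0278] [0.5 0.4 0.8]
233 ((525.5006713867188, 138.36077880859375), (126.32111358642578, 49.25053405761719), 0.36756840348243713) [588.78094 162.74437]
```

```bash
cat > w5.py <<'E'
from h import *
s=arm.read_state(); print(s["tcp_pos"].round(4),s["ft_force"].round(1))
for c in("scene","side","wrist"):
    fr=arm.grab_frame(c); fish=c=="wrist"
    hsv=cv2.cvtColor(fr["img"],cv2.COLOR_RGB2HSV);h=hsv[...,0].astype(int)
    m=((abs(h-115)<15)&(hsv[...,1]>110)&(hsv[...,2]>40)).astype(np.uint8)
    n,l,st,ce=cv2.connectedComponentsWithStats(m)
    for i in range(1,n):
        if st[i,4]<40: continue
        w=np.array([at(fr,u,v,.022,fish)[:2] for u,v in np.argwhere(l==i)[:,::-1]],np.float32)*1000
        if abs(w[:,1].mean()-140)<50 and abs(w[:,0].mean()-520)<90: print(c,st[i,4],"min",w.min(0).round(1),"max",w.max(0).round(1),[np.round(k,1) for k in cv2.minAreaRect(w)])
E
python3 w5.py
```

```text
[0.47   0.1425 0.0278] [0.5 0.4 0.8]
scene 235 min [462.3 113.4] max [538.4 162.7] [array([500.4, 138. ]), array([49.1, 76.5]), np.float64(89.1)]
side 190 min [461.2 121.8] max [530.5 168.6] [array([495.9, 145. ]), array([69.2, 46.8]), np.float64(0.3)]
wrist 292 min [459.7 115.8] max [465.6 152.1] [array([462.4, 134. ]), array([ 5.4, 36.4]), np.float64(1.5)]
wrist 1621 min [505.  118.6] max [533.6 158.7] [array([519.7, 138.9]), array([40. , 28.4]), np.float64(88.2)]
```

Run:
```python
from h import *
fr=arm.grab_frame("scene"); s=arm.read_state(); p=s["tcp_pos"]
print("tcp px",proj(fr,p),"tip px",proj(fr,p-[0,0,.022]),"front",proj(fr,p+[.011,0,-.022]))
a=fr["img"][130:230,270:400,::-1]; cv2.imwrite("pics/t1.png",cv2.resize(a,None,fx=6,fy=6,interpolation=cv2.INTER_CUBIC))
```

```text
tcp px (np.float64(329.4574624867986), np.float64(164.98272133317317)) tip px (np.float64(329.1949004003553), np.float64(169.4023009908328)) front (np.float64(331.1759876018332), np.float64(172.21449845902373))
```

View pics/t1.png

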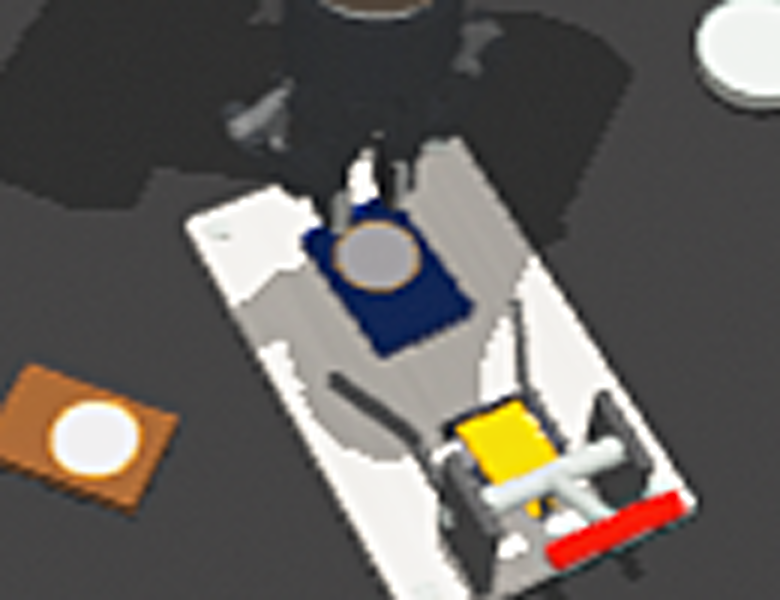

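The lever and jaw are open. The fingertips, at about (340,228) and (405,195) in the crop, are above the carrier's rear edge. The tips stand higher than stated, so I'll back off and feel for the bed.

```bash
python3 -m crank '[-0.06,0.004,0.01,0, -0.13,0.009,0.01,0, -0.13,0.009,0,0, -0.13,0.009,-0.01,0, -0.13,0.009,-0.01,0]'; python3 -m crank '[0,0,-0.006,0, 0,0,-0.012,0, 0,0,-0.012,0]';  python3 -m crank '[0,0,-0.005,0, 0,0,-0.01,0, 0,0,-0.01,0]'
```

```text
t: 13.08
tcp_pos: [0.431, 0.1454, 0.0246]
tcp_rot: [-180.0, -0.0, 176.5]
ft_force: [0.2, -0.3, -0.3]
width: 0.0212
finger_force: 0.0
t: 13.45
tcp_pos: [0.4305, 0.1451, 0.0211]
tcp_rot: [-180.0, -0.0, 176.5]
ft_force: [0.4, -0.3, 0.1]
width: 0.0214
finger_force: 0.0
t: 13.82
tcp_pos: [0.4304, 0.1452, 0.0182]
tcp_rot: [-180.0, -0.0, 176.5]
ft_force: [-0.2, 0.1, -0.5]
width: 0.0212
finger_force: 0.0
```

```bash
python3 -m crank '[0.04,-0.002,0,0, 0.04,-0.002,0,0]'; python3 -m crank '[0,0,-0.005,0, 0,0,-0.005,0]';  python3 -m crank '[0,0,-0.005,0, 0,0,-0.005,0]'; python3 w5.py
```

```text
t: 14.08
tcp_pos: [0.4439, 0.1451, 0.0184]
tcp_rot: [180.0, 0.1, 176.5]
ft_force: [-0.1, 0.8, -1.0]
width: 0.0213
finger_force: 0.0
t: 14.32
tcp_pos: [0.4422, 0.1445, 0.0166]
tcp_rot: [-180.0, -0.0, 176.5]
ft_force: [0.9, -0.0, 0.7]
width: 0.0213
finger_force: 0.0
t: 14.58
tcp_pos: [0.4423, 0.1446, 0.0152]
tcp_rot: [-180.0, -0.0, 176.5]
ft_force: [0.1, -0.1, 0.6]
width: 0.0216
finger_force: 0.0
[0.4423 0.1446 0.0152] [ 0.1 -0.1  0.6]
scene 249 min [463.5 113.4] max [538.3 162.7] [array([500.8, 138. ]), array([49.1, 75.1]), np.float64(89.2)]
side 189 min [461.2 121.7] max [530.5 168.4] [array([495.8, 145.1]), array([69.2, 46.8]), np.float64(0.2)]
wrist 762 min [456.8 130.4] max [476.4 155.6] [array([464.7, 144.5]), array([26.1, 18.6]), np.float64(78.8)]
```

```bash
python3 -m crank '[0,0,-0.006,0, 0,0,-0.006,0]';  python3 -m crank '[0,0,-0.006,0, 0,0,-0.006,0]'; python3 -m crank '[0,0,-0.006,0, 0,0,-0.006,0]'
```

```text
t: 14.98
tcp_pos: [0.4424, 0.1446, 0.0133]
tcp_rot: [-180.0, -0.0, 176.5]
ft_force: [-0.3, 0.1, -0.2]
width: 0.0219
finger_force: 0.0
t: 15.22
tcp_pos: [0.4424, 0.1446, 0.0116]
tcp_rot: [-180.0, -0.0, 176.5]
ft_force: [0.2, 0.5, -0.1]
width: 0.0208
finger_force: 0.0
t: 15.48
tcp_pos: [0.4424, 0.1446, 0.0098]
tcp_rot: [-180.0, -0.0, 176.5]
ft_force: [-0.7, 0.6, -0.6]
width: 0.0212
finger_force: 0.0
```

```bash
python3 -m crank '[0,0,-0.006,0, 0,0,-0.006,0]';  python3 -m crank '[0,0,-0.006,0, 0,0,-0.006,0]'; python3 w3.py pics/p2.png
```

```text
t: 15.72
tcp_pos: [0.4424, 0.1446, 0.0079]
tcp_rot: [-180.0, -0.0, 176.5]
ft_force: [-0.3, -0.5, 0.7]
width: 0.0213
finger_force: 0.0
t: 15.98
tcp_pos: [0.4424, 0.1446, 0.0062]
tcp_rot: [-180.0, -0.0, 176.5]
ft_force: [0.2, 0.0, 0.3]
width: 0.0214
finger_force: 0.0
[0.44246326 0.14463421 0.00623059] [-0.15369736 -0.17545125 -0.6718517 ]
```

View pics/p2.png

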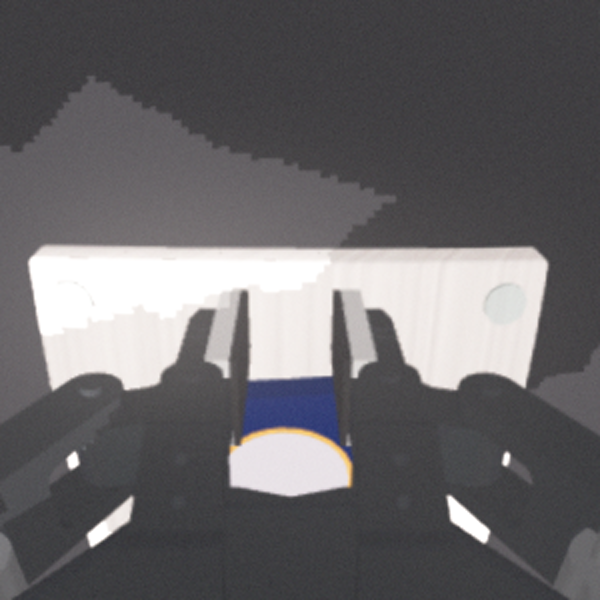

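In this view the fingers are behind the carrier's rear edge (row 380). Their tip faces span rows 290–370, which puts the tips about 11 mm behind the reported TCP. That puts the tip at about z = 0.017, so I'll go down 2 mm more and push.

```bash
python3 -m crank '[0,0,-0.007,0, 0,0,-0.007,0]'; python3 -m crank '[0.02,-0.001,0,0, 0.04,-0.002,0,0, 0.06,-0.004,0,0, 0.08,-0.005,0,0, 0.1,-0.006,0,0]'; python3 w5.py
```

```text
t: 16.27
tcp_pos: [0.4426, 0.1448, 0.0058]
tcp_rot: [-180.0, 0.0, 176.6]
ft_force: [-4.0, -0.8, 14.6]
width: 0.0216
finger_force: 7.5
t: 16.9
tcp_pos: [0.4661, 0.1402, 0.0057]
tcp_rot: [-179.6, -0.7, 176.5]
ft_force: [-18.5, 1.7, 29.0]
width: 0.0212
finger_force: 15.2
[0.4661 0.1402 0.0057] [-18.5   1.7  29. ]
scene 264 min [479.5 107.2] max [557.1 159.6] [array([517.5, 133.4]), array([49.3, 77.6]), np.float64(86.7)]
side 168 min [482.  115.6] max [549.4 165. ] [array([514.4, 140.5]), array([46.6, 68.8]), np.float64(84.9)]
wrist 816 min [475.9 126.6] max [494.  150.7] [array([483.2, 140.3]), array([24.5, 17.3]), np.float64(78.8)]
```

```bash
python3 -m crank '[-0.01,0,0.015,0, -0.01,0,0.015,0]'; python3 -m crank '[0.02,-0.001,0,0, 0.04,-0.002,0,0, 0.06,-0.004,0,0, 0.07,-0.005,0,0, 0.08,-0.005,0,0]'; python3 w5.py
```

```text
t: 17.3
tcp_pos: [0.4696, 0.143, 0.009]
tcp_rot: [180.0, 0.0, 176.5]
ft_force: [-0.2, -0.6, 0.4]
width: 0.0212
finger_force: 0.3
t: 17.92
tcp_pos: [0.4926, 0.1409, 0.0083]
tcp_rot: [-179.9, -0.1, 176.5]
ft_force: [-0.6, -0.9, 0.4]
width: 0.0213
finger_force: 0.2
[0.4926 0.1409 0.0083] [-0.6 -0.9  0.4]
scene 274 min [506.4 106.9] max [583.6 159.5] [array([544.1, 133.1]), array([49.8, 77.1]), np.float64(86.7)]
side 167 min [507.7 114.5] max [576.  164.5] [array([540.9, 140. ]), array([47.4, 69. ]), np.float64(87.0)]
wrist 800 min [501.7 128.3] max [522.1 152. ] [array([512.6, 139.8]), array([20.4, 23.3]), np.float64(3.5)]
```

```bash
python3 -m crank '[0.01,0,0,0, 0.02,-0.001,0,0, 0.03,-0.002,0,0, 0.04,-0.003,0,0, 0.05,-0.003,0,0]';  python3 -m crank '[0.005,0,0,0, 0.01,-0.001,0,0, 0.015,-0.001,0,0, 0.02,-0.001,0,0]'; python3 w5.py
```

```text
t: 18.7
tcp_pos: [0.5087, 0.1404, 0.0087]
tcp_rot: [-180.0, -0.0, 176.5]
ft_force: [-0.3, 0.6, 0.1]
width: 0.0214
finger_force: 0.4
t: 19.2
tcp_pos: [0.5145, 0.1402, 0.0087]
tcp_rot: [-180.0, -0.0, 176.5]
ft_force: [-0.2, 0.7, -0.0]
width: 0.0213
finger_force: 0.3
[0.5145 0.1402 0.0087] [-0.2  0.7 -0. ]
scene 173 min [527.4 106.9] max [601.7 158.8] [array([564.9, 132.4]), array([50.4, 74.5]), np.float64(88.1)]
side 117 min [529.1 114.2] max [595.9 164. ] [array([561.6, 138.9]), array([47.6, 67.1]), np.float64(87.6)]
wrist 802 min [522.6 127. ] max [542.9 150.8] [array([530.8, 140.9]), array([25.7, 17.7]), np.float64(73.7)]
```

```bash
python3 -m crank '[0.004,0,0,0, 0.008,-0.001,0,0, 0.012,-0.001,0,0, 0.016,-0.001,0,0]';  python3 -m crank '[0.003,0,0,0, 0.006,0,0,0, 0.009,-0.001,0,0]'; python3 w5.py
```

```text
t: 19.85
tcp_pos: [0.5193, 0.1399, 0.0087]
tcp_rot: [-180.0, -0.0, 176.5]
ft_force: [-2.6, 1.0, 0.7]
width: 0.0214
finger_force: 1.2
t: 20.23
tcp_pos: [0.5198, 0.1392, 0.0082]
tcp_rot: [-179.9, -0.2, 176.5]
ft_force: [-7.5, 2.8, 3.0]
width: 0.0211
finger_force: 3.9
[0.5198 0.1392 0.0082] [-7.5  2.8  3. ]
scene 153 min [532.7 106.9] max [605.5 159.5] [array([569.1, 132.5]), array([50.6, 74.2]), np.float64(87.1)]
side 99 min [534.7 114.2] max [603.  163.8] [array([567.9, 138.7]), array([47.7, 68.7]), np.float64(87.0)]
wrist 774 min [527.2 125.9] max [545.4 149.3] [array([534.9, 139. ]), array([23.8, 17.2]), np.float64(79.8)]
```

```bash
python3 -m crank '[0.003,-0.001,0.003,0, 0.006,0,0.003,0, 0.006,0,0.003,0]'; python3 w5.py
```

```text
t: 20.75
tcp_pos: [0.5199, 0.1388, 0.0084]
tcp_rot: [-179.8, -0.4, 176.5]
ft_force: [-10.0, 4.4, 1.9]
width: 0.0213
finger_force: 4.9
[0.5199 0.1388 0.0084] [-10.    4.4   1.9]
scene 149 min [532.9 106.9] max [605.5 158.1] [array([569.5, 132.3]), array([50.4, 73. ]), np.float64(88.1)]
side 100 min [532.4 114.2] max [603.  163.8] [array([566.7, 138.7]), array([47.7, 71. ]), np.float64(87.0)]
wrist 768 min [528.2 125.6] max [545.6 149.1] [array([535.2, 138.6]), array([23.9, 16.9]), np.float64(80.0)]
```

```bash
python3 -m crank '[-0.03,0,0,0, -0.05,0,0.1,0, -0.05,0,0.3,0, -0.05,0,0.5,0, -0.05,0,0.68,0]' 1; python3 -m crank '[0,0,0.05,0, 0,0,0.05,0]'
python3 - <<'E'
from h import *
fr=arm.grab_frame("wrist"); s=arm.read_state(); print(s["tcp_pos"])
cv2.imwrite("pics/f1.png",cv2.resize(fr["img"][120:360,200:450,::-1],None,fx=2.4,fy=2.4,interpolation=cv2.INTER_CUBIC))
E
python3 w5.py; python3 bar.py
```

```text
t: 21.52
tcp_pos: [0.5094, 0.1395, 0.2166]
tcp_rot: [179.9, 0.2, 176.5]
ft_force: [0.9, 1.0, 0.4]
width: -0.0001
finger_force: 0.0
t: 21.78
tcp_pos: [0.5092, 0.1397, 0.2294]
tcp_rot: [179.9, 0.1, 176.5]
ft_force: [-0.3, 0.9, -0.8]
width: -0.0001
finger_force: 0.0
[0.50831079 0.13934571 0.22772287]
[0.5083 0.1393 0.2277] [-0.4  0.5 -0.5]
scene 146 min [533.  106.9] max [605.5 159.5] [array([570. , 132.4]), array([50.6, 72.3]), np.float64(87.1)]
side 167 min [530.5 113.3] max [604.2 164.8] [array([566.7, 138.8]), array([49.3, 71.7]), np.float64(85.0)]
wrist 243 min [530.  112.7] max [541.7 153.9] [array([536.9, 133.3]), array([40.6, 11.2]), np.float64(86.5)]
wrist 377 min [563.1 108.8] max [605.  157.3] [array([583.1, 133. ]), array([46.8, 41.9]), np.float64(87.7)]
scene 111 [array([0.6902, 0.1271]), array([0.6975, 0.1192]), array([0.6986, 0.1181])]
side 108 [array([0.6883, 0.1291]), array([0.6789, 0.144 ]), array([0.6775, 0.1463])]
```

View pics/f1.png

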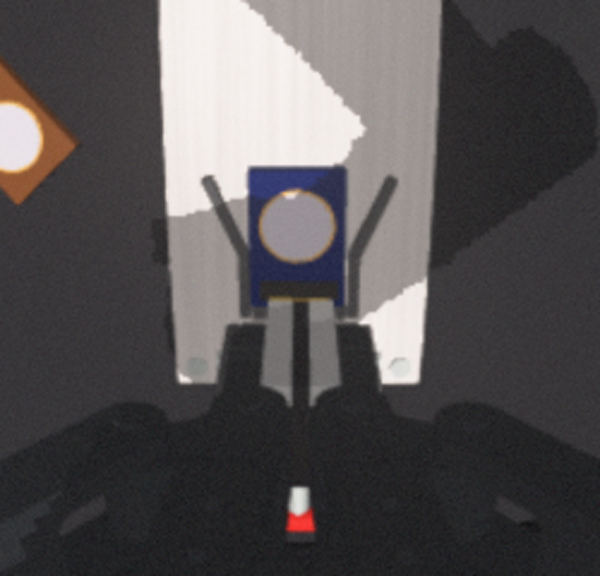

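The carrier sits square between the rails, with its nose (row 305) at the dark stop bar (about rows 307–320) under the roller. Next I'll pull the lever back.

```bash
python3 -m crank '[0.2,-0.01,0,0, 0.4,-0.02,0,0, 0.6,-0.03,0,0, 0.7,-0.038,0,0, 0.7,-0.038,-0.1,0]'; python3 -m crank '[0,0,-0.15,0, 0,0,-0.3,0, 0,0,-0.39,0, 0,0,-0.39,0]';  python3 -m crank '[-0.03,0.002,0,0, -0.06,0.004,0,0, -0.07,0.005,0,0]'
```

```text
t: 22.7
tcp_pos: [0.722, 0.1278, 0.1978]
tcp_rot: [180.0, 0.2, 176.4]
ft_force: [-0.4, 0.2, -0.4]
width: 0.0001
finger_force: 0.0
t: 23.2
tcp_pos: [0.7167, 0.1274, 0.0772]
tcp_rot: [-179.8, -0.4, 176.5]
ft_force: [0.1, 1.2, 0.1]
width: -0.0002
finger_force: 0.0
t: 23.58
tcp_pos: [0.7033, 0.1298, 0.0874]
tcp_rot: [179.8, 0.9, 176.6]
ft_force: [10.3, -4.0, 4.3]
width: 0.0001
finger_force: 4.9
```

```bash
python3 bar.py
python3 - <<'E'
from h import *
s=arm.read_state(); print(s["tcp_pos"],s["tcp_rot"],s["ft_force"],s["torque"])
E
```

```text
side 108 [array([0.6868, 0.1267]), array([0.6774, 0.1417]), array([0.6761, 0.144 ])]
[0.70309816 0.12980457 0.08763478] [179.82970095   0.89936444 176.61324246] [ 7.33764484 -3.63854046  2.87130795] [-0.9371677  -2.20582896  0.0450574 ]
```

```bash
python3 -m crank '[-0.01,0.001,0.02,0, -0.02,0.001,0.03,0, -0.03,0.002,0.03,0]'; python3 bar.py
```

```text
t: 24.05
tcp_pos: [0.6905, 0.1308, 0.0944]
tcp_rot: [179.8, 0.4, 176.5]
ft_force: [0.1, -0.1, -0.2]
width: -0.0003
finger_force: 0.1
side 111 [array([0.6757, 0.1181]), array([0.6667, 0.1333]), array([0.6653, 0.1356])]
```

```bash
python3 bar.py; python3 -m crank '[-0.03,0.002,0.02,0, -0.05,0.003,0.03,0, -0.05,0.003,0.03,0]'; python3 bar.py
```

```text
side 110 [array([0.6557, 0.1141]), array([0.6473, 0.1294]), array([0.646 , 0.1317])]
t: 24.62
tcp_pos: [0.6734, 0.1314, 0.1002]
tcp_rot: [180.0, 0.0, 176.5]
ft_force: [0.7, -0.2, 0.8]
width: -0.0001
finger_force: 0.0
side 115 [array([0.6521, 0.1139]), array([0.6438, 0.1293]), array([0.6426, 0.1316])]
```

The lever has sprung back to about 0.3 rad with the carrier under the jaw. I'll retreat and go to the yellow key.

```bash
python3 -m crank '[0.04,0,0.02,0, 0.05,0,0.2,0, 0,-0.1,0.35,0, -0.1,-0.3,0.35,0, -0.2,-0.5,0.35,0]'; python3 -m crank '[-0.05,-0.2,0,0, -0.1,-0.4,0,0, -0.15,-0.6,0,0, -0.21,-0.76,0,0, -0.22,-0.77,0,0]';  python3 - <<'E'
from h import *
s=arm.read_state(); p=s["tcp_pos"]; print(p,(np.array([.5445,-.251,.085])-p)/.3)
E
python3 bar.py; python3 w5.py
```

```text
t: 25.35
tcp_pos: [0.6174, -0.0117, 0.2051]
tcp_rot: [180.0, 0.1, 176.6]
ft_force: [1.4, -0.8, 0.9]
width: -0.0002
finger_force: 0.0
t: 25.98
tcp_pos: [0.5505, -0.2447, 0.2044]
tcp_rot: [-180.0, -0.0, 176.2]
ft_force: [-0.1, 0.2, 0.6]
width: 0.0003
finger_force: 0.0
[ 0.55051251 -0.24466036  0.20436072] [-0.02004169 -0.02113213 -0.39786906]
scene 107 [array([0.6343, 0.1413]), array([0.6429, 0.1331]), array([0.6442, 0.1319])]
side 113 [array([0.652 , 0.1133]), array([0.6437, 0.1287]), array([0.6424, 0.131 ])]
[ 0.5515 -0.2424  0.2045] [ 0.4  0.6 -0.6]
scene 159 min [533.  107.5] max [601.7 159.5] [array([567.9, 133.2]), array([50.3, 68.6]), np.float64(88.0)]
side 159 min [530.5 112.7] max [604.2 162.9] [array([566.9, 137.6]), array([49.4, 72. ]), np.float64(86.3)]
wrist 409 min [531.2 107.5] max [603.6 158.9] [array([567.9, 133.8]), array([50.3, 72.2]), np.float64(87.9)]
```

```bash
python3 -m crank '[-0.022,-0.025,-0.1,0, -0.022,-0.025,-0.25,0, -0.022,-0.025,-0.37,0, -0.022,-0.025,-0.39,0, -0.022,-0.025,-0.39,0]'
python3 - <<'E'
from h import *
fr=arm.grab_frame("wrist"); s=arm.read_state(); print(s["tcp_pos"])
hsv=cv2.cvtColor(fr["img"],cv2.COLOR_RGB2HSV);h=hsv[...,0].astype(int);h=np.where(h<10,h+180,h)
for n,a,b in(("yellow",20,35),("green",45,90),("red",172,188)):
    m=((h>=a)&(h<=b)&(hsv[...,1]>130)&(hsv[...,2]>60)).astype(np.uint8); k,l,st,ce=cv2.connectedComponentsWithStats(m)
    for i in range(1,k):
        if st[i,4]>100: print(n,st[i],at(fr,*ce[i],.067,True).round(4))
E
python3 -m crank '[0,0,-0.01,0, 0,0,-0.01,0]'; python3 -m crank '[0,0,-0.01,0, 0,0,-0.01,0]'; python3 -m crank '[0,0,-0.01,0, 0,0,-0.01,0]'
```

```text
t: 26.85
tcp_pos: [0.5464, -0.2487, 0.0883]
tcp_rot: [-180.0, 0.1, 176.6]
ft_force: [-0.0, -0.3, 1.2]
width: 0.0
finger_force: 0.0
[ 0.5467742  -0.24894387  0.08914893]
yellow [ 298  213   44   41 1262] [ 0.5415 -0.2521  0.067 ]
green [ 218  200   40   39 1156] [ 0.5313 -0.3008  0.067 ]
red [ 146  179   41   43 1317] [ 0.516  -0.3473  0.067 ]
t: 27.15
tcp_pos: [0.5457, -0.2492, 0.0855]
tcp_rot: [-180.0, 0.1, 176.5]
ft_force: [-0.4, -0.7, -0.4]
width: -0.0002
finger_force: 0.0
t: 27.4
tcp_pos: [0.5451, -0.2492, 0.0815]
tcp_rot: [180.0, -0.0, 176.5]
ft_force: [0.5, 1.1, 0.4]
width: -0.0
finger_force: 0.0
t: 27.65
tcp_pos: [0.545, -0.2491, 0.0782]
tcp_rot: [180.0, -0.0, 176.5]
ft_force: [-0.2, 0.0, -0.4]
width: 0.0001
finger_force: 0.0
```

```bash
python3 -m crank '[-0.004,-0.006,-0.01,0, -0.004,-0.006,-0.02,0]'; python3 -m crank '[0,0,-0.01,0, 0,0,-0.01,0]'; python3 -m crank '[0,0,-0.007,0, 0,0,-0.007,0]'
```

```text
t: 27.9
tcp_pos: [0.544, -0.2511, 0.0724]
tcp_rot: [180.0, -0.0, 176.5]
ft_force: [-0.0, -0.0, -0.3]
width: 0.0002
finger_force: 0.0
t: 28.15
tcp_pos: [0.5438, -0.2509, 0.0692]
tcp_rot: [180.0, -0.0, 176.5]
ft_force: [0.5, 2.0, -0.3]
width: 0.0001
finger_force: 0.0
t: 28.4
tcp_pos: [0.544, -0.2509, 0.0674]
tcp_rot: [180.0, -0.0, 176.5]
ft_force: [-0.4, -0.1, -0.4]
width: -0.0
finger_force: 0.0
```

```bash
python3 -m crank '[0,0,-0.007,0, 0,0,-0.007,0]'; python3 -m crank '[0,0,-0.007,0, 0,0,-0.007,0]'; python3 -m crank '[0,0,-0.007,0, 0,0,-0.007,0]'
```

```text
t: 28.65
tcp_pos: [0.5443, -0.251, 0.0656]
tcp_rot: [-180.0, 0.0, 176.5]
ft_force: [-0.1, -0.9, 0.1]
width: -0.0001
finger_force: 0.7
t: 28.9
tcp_pos: [0.5443, -0.251, 0.0635]
tcp_rot: [-180.0, 0.0, 176.5]
ft_force: [0.3, 0.1, 2.6]
width: 0.0001
finger_force: 1.3
t: 29.15
tcp_pos: [0.5443, -0.251, 0.0614]
tcp_rot: [-180.0, 0.0, 176.5]
ft_force: [-0.5, 0.1, 4.1]
width: 0.0002
finger_force: 1.9
```

```bash
python3 -m crank '[0,0,-0.005,0, 0,0,-0.008,0, 0,0,-0.008,0]'; python3 -m crank '[0,0,0.03,0, 0,0,0.1,0, -0.02,-0.08,0.1,0, -0.046,-0.163,0.1,0, -0.046,-0.163,0.1,0]'
python3 - <<'E'
from h import *
s=arm.read_state(); print(s["tcp_pos"])
E
```

```text
t: 29.52
tcp_pos: [0.5444, -0.251, 0.0598]
tcp_rot: [-180.0, 0.0, 176.5]
ft_force: [-0.8, 1.6, 7.6]
width: 0.0001
finger_force: 4.1
t: 30.15
tcp_pos: [0.5291, -0.3008, 0.088]
tcp_rot: [180.0, -0.1, 176.4]
ft_force: [0.1, 1.0, -0.5]
width: -0.0003
finger_force: 0.0
[ 0.52905562 -0.30080644  0.08804851]
```

```bash
python3 -m crank '[0.004,0.002,-0.03,0, 0.004,0.002,-0.06,0, 0.004,0.002,-0.065,0]'; python3 -m crank '[0,0,-0.01,0, 0,0,-0.018,0, 0,0,-0.024,0, 0,0,-0.028,0, 0,0,-0.028,0]'
```

```text
t: 30.52
tcp_pos: [0.5309, -0.2984, 0.0679]
tcp_rot: [180.0, -0.2, 176.6]
ft_force: [-0.4, -0.3, 0.0]
width: 0.0
finger_force: 0.0
t: 31.15
tcp_pos: [0.5317, -0.2991, 0.0612]
tcp_rot: [180.0, 0.0, 176.5]
ft_force: [0.3, 3.0, 3.2]
width: -0.0001
finger_force: 2.0
```

```bash
python3 -m crank '[0,0,-0.004,0, 0,0,-0.008,0, 0,0,-0.008,0]'; python3 -m crank '[0,0,-0.003,0, 0,0,-0.003,0]'
```

```text
t: 31.52
tcp_pos: [0.5318, -0.2991, 0.0598]
tcp_rot: [-180.0, 0.0, 176.5]
ft_force: [-1.6, 4.3, 8.9]
width: -0.0001
finger_force: 4.7
t: 31.78
tcp_pos: [0.5318, -0.2991, 0.0597]
tcp_rot: [-180.0, 0.0, 176.6]
ft_force: [-2.1, 6.2, 13.3]
width: -0.0002
finger_force: 6.6
```

Green is bottomed. I'll raise the arm, let it settle, check the carrier and lever once more, and hand in.

```bash
python3 -m crank '[0,0,0.05,0, 0,0,0.2,0, 0,0,0.35,0, 0,0,0.35,0, 0,0,0.35,0]'; python3 bar.py; python3 w5.py; python3 -c "
from cell import arm
print(arm.finish_job())"
```

```text
t: 32.4
tcp_pos: [0.5307, -0.2993, 0.1618]
tcp_rot: [180.0, -0.1, 176.5]
ft_force: [-0.2, 1.0, -0.8]
width: 0.0001
finger_force: 0.0
scene 108 [array([0.6344, 0.1413]), array([0.643 , 0.1331]), array([0.6443, 0.1319])]
side 112 [array([0.6519, 0.1132]), array([0.6436, 0.1286]), array([0.6424, 0.1309])]
[ 0.5304 -0.2991  0.1609] [ 0.2  0.3 -0.4]
scene 159 min [533.  107.5] max [601.7 159.5] [array([567.9, 133.2]), array([50.3, 68.6]), np.float64(88.0)]
side 158 min [530.5 112.7] max [604.2 162.9] [array([567. , 137.6]), array([49.4, 71.9]), np.float64(86.3)]
wrist 346 min [530.4 107.5] max [603.8 159.6] [array([567.5, 133.7]), array([51.3, 73.3]), np.float64(88.6)]
the job is handed in; nothing more can be done
None
```

I handed the job in at about 32 s with every step carried out: the carrier is against the stop with the jaw closed on it, then yellow and then green were each pressed fully and released; the hand-in returned no verdict, and jaw angle and clamping force could only be inferred from the cameras.

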